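# Clear and load the tube carrier, roll it into the dock and pin it there

### The arm

A 7-joint arm with a two-finger parallel gripper is mounted at the origin on a cart in front of the work surface, level with it; the furniture and walls round the work are solid. World frame = base frame: x ahead of the robot, y to its left, z up, the work surface at z = 0. Lengths are in m, angles in rad, forces in N, time in s.
With the tool pointing down it reaches from about 0.4 to 0.875 m from the base axis. Payload 19.3 kg.
Tool frame: the origin (TCP) lies at the very end of the fingers, on their centre line; the grasp point (between the pads) lies 19 mm behind it; z points along the fingers, y is the line along which they close (so a half turn about z gives the same grasp; the last joint's range is limited). The gripper opens to 85 mm and grips with 20 to 120 N. Pads are 22 mm wide; open, the fingers measure 114 mm over their backs; the gripper's body (76 mm by 85 mm) begins 54 mm behind the grasp point. The pads swing forward as they close: fully open they stand 13 mm farther back than shut.
Start: joints at [1.11, 0.521, -0.036, 1.599, 0.021, 1.021, -0.113], TCP at [0.238, -0.578, 0.208] pointing down, gripper open.
Joint ranges: [-2.91, 2.91], [-0.3, 2.13], [-1.5, 1.42], [0.17, 2.43], [-1.26, 4.41], [0.16, 1.93], [-2.52, 2.52]. Speed limits (rad/s): [1.89, 1.89, 2.39, 2.39, 3.01, 3.01, 3.01].

### API

Orientations are given as a unit quaternion [x, y, z, w].
In Python, from station import * gives the robot as it stands.
- The arm moves only by the tool arm_command, never from a script. Its argument "targets" is a list that holds one entry, the list of rows, each a list of 5 numbers: the shift along the world's x, y, z each as a share of 0.05 m, from -1 to 1, then the turn about the world's z as a share of 6 degrees, from -1 to 1, then the gripper command: -1 is shut, 1 is fully open, values between are in proportion. In form: [[[tx, ty, tz, roll, gripper], ...]]. A call has 1 to 10 rows; each row shifts and turns the commanded pose from where the row before left it; what a row does not reach is not made up. A row lasts 1/8 s, in which the tool goes at most 62.5 mm and 10.7 degrees, less where a joint would pass 70% of its speed; a pose out of reach is approached as far as the arm can. A call with a number of a shift or a turn outside -1 to 1 is refused whole. A call with a gripper value outside its range is refused whole. The fingers move at their own pace and stop on an object; "newtons" is the grip in N (left out, the last holds). Time passes only in rows, so rows that do not move let the fingers close. It gives the time, the measured TCP pose, the force, the opening and the grip force at its end, in the units of the state.
- sense(): the state, without advancing time (a new reading comes with each control period).
- snapshot(name): name is "scene" or "top" or "wrist"; returns a dict with "pixels" (420x560x3 uint8, blue, green, red), "fx", "fy", "cx", "cy" (pixels), "T" (4x4, takes a point from camera to world coordinates). Camera axes: x right, y up, looking along -z (the intrinsics and any distortion apply to the point x, -y, -z); pixel columns grow to the right and rows downward; lengths in m; the calibration is good to about 2 mm. A picture is of the moment at which its call begins. There is no depth.
- close_job(): hands the job in; it is judged then, once.
Trained networks look in a picture, given as the dict that the camera call returned (one of the last four; its "shot" number tells which), for a name from the list of things; names that differ only in an ending like _2 or _b are one class to them, and where a whole thing is asked for, a point or a joint stands for the part that bears it (a point fixed in the world has none). Each returns a list of dicts, best first, with "score" (0 to 1); they miss things now and then, are a little off and sometimes report something else, mostly with a low value. They report only what shows in the picture. A call takes as long as a camera call. They do not tell look-alikes from the thing itself.
- masks_of(picture, query): "region" (420x560 bool, what is visible of it) and "xy" ([column, row] in pixels, amid what is visible of it).
- place_of(picture, query): "xy" ([column, row] in pixels: a listed point, or the origin of a listed thing).
The state is a dict: "t": time; "joints": joint angles; "qd": joint speeds; "effort": joint torques, N m; "position": TCP position; "ee_rot": TCP orientation; "contact_force": force on the tool from outside, world axes, zero at the start; "moment": the same for the moment, N m; "gripper_width": opening from 0.0 (shut) to 1.0 (fully open); "gripper_force": force on a finger pad.
Only numpy, scipy, OpenCV 4.12 (cv2) and the standard library are available. Lean on these libraries where they do the work, as an engineer would, in place of code of your own. Each camera call takes 0.05 s, during which the arm holds its last target. There are 200 camera calls.

### The job

The orange-capped tube still in the carrier is left over from the last batch: take it out and lay it on the bench, and lay every blue-capped tube flat in a slot of its own across the carrier. Roll the carrier along the rollers, never lifting it off them, until it is fully home against the dock's stops; then take the red-handled pin from its parking hole, put its tip into the long slot of the dock's cover and feel along it for the hidden hole in the carrier's strap until the pin drops through and its collar sits on the cover.

Things in the scene. Friction and masses are not known exactly. Their poses are not given: they have to be found in the camera images.
- dock: Fixed dock; origin on the bench. Lane along y: 8 free rollers (slight drag), tops at 30 mm, from y = -105 to 295 (42 mm high end bar) between rails (inner faces x = +-71, tops at 46 mm). Covered bay at -y: grey cheek blocks at y = -105 are the stops; on them a cover plate, top at 68 mm, y = -105 to -223, x = +-75. Parking hole (16 mm) for the pin at x = 55, y = -160. Tall instrument beside it.
- pin_slot (a point): Middle of the long slot in the dock's cover, at its top face (dock x = 0, y = -150 mm, 68 mm above the bench); axes as the dock's. The slot is 14 mm wide (x), 46 mm long (y), through the 8 mm plate. With the carrier home the top of its strap is 20 mm below this point and fills the view under the slot; the strap's hole lies within 13 mm either way of this point along y.
- carrier_mid (a point): Loose tube carrier, about 0.6 kg, on the rollers: middle of the top of its base plate (8 mm thick, 140 wide, front edge at y = -105, tail 135; 1 mm play to each rail). Axes parallel to the dock's, nose to -y. Home = plate against the stops; this point then has y = 0 in the dock's frame. Blue side walls 18 mm high, inner faces x = +-64.
- carrier_nose (a point): Top of the carrier's lock strap (steel, 44 mm wide, 10 thick, on the centre line, sticking out forward past the plate), here at the plate's front edge, y = -105 mm of the carrier. A thumbscrew just behind clamps it firmly at a setting that is not known. Its one 12 mm hole goes right through, on the centre line, 33 to 57 mm ahead of this point; it is hidden once under the cover.
- carrier_tail (a point): Middle of the outer (+y) face of the carrier's blue tail wall, the face to push on: 140 mm wide, from 38 to 80 mm above the bench, this point at 59 mm; axes as the carrier's. At the start it is 80 to 125 mm short of home.
- slot1 (a point): Slot 1 of 4 across the carrier (along its x; 1 is next to the nose, 48 mm apart): this point is where the middle of a tube lies when seated. 24 mm wide between dividers which stand on two bars at x = +-30 (12 mm wide); bar tops 8.5 mm below this point, divider tops 3.5 mm above it. The middle 48 mm is open to 22 mm below it (slot 1: 12 mm) for fingers. Axes as the carrier's.
- slot2 (a point): Slot 2 of 4 across the carrier (along its x; 1 is next to the nose, 48 mm apart): this point is where the middle of a tube lies when seated. 24 mm wide between dividers which stand on two bars at x = +-30 (12 mm wide); bar tops 8.5 mm below this point, divider tops 3.5 mm above it. The middle 48 mm is open to 22 mm below it (slot 1: 12 mm) for fingers. Axes as the carrier's.
- slot3 (a point): Slot 3 of 4 across the carrier (along its x; 1 is next to the nose, 48 mm apart): this point is where the middle of a tube lies when seated. 24 mm wide between dividers which stand on two bars at x = +-30 (12 mm wide); bar tops 8.5 mm below this point, divider tops 3.5 mm above it. The middle 48 mm is open to 22 mm below it (slot 1: 12 mm) for fingers. Axes as the carrier's.
- slot4 (a point): Slot 4 of 4 across the carrier (along its x; 1 is next to the nose, 48 mm apart): this point is where the middle of a tube lies when seated. 24 mm wide between dividers which stand on two bars at x = +-30 (12 mm wide); bar tops 8.5 mm below this point, divider tops 3.5 mm above it. The middle 48 mm is open to 22 mm below it (slot 1: 12 mm) for fingers. Axes as the carrier's.
- pin_grip (a point): Locating pin, 96 mm, 0.1 kg, upright in its parking hole: middle of its red round handle (22 mm across, from 22 mm below to 19 above this point), z up along it. Collar 26 mm across, its underside 27 mm below this point; shank 10 mm thick with ball-shaped tip 77 mm below. Collar on the cover: point 27 mm above the cover; tip on the strap beside the hole: 57 mm.
- blue1_mid (a point): A blue-capped 15 ml tube, 112 mm long, lying on the bench; body 17 mm thick, cap 20 mm across; this point is at its middle, 8.5 mm above its underside; its y axis runs along the tube, the cap being at -y. Three or all of these four are there.
- blue2_mid (a point): A blue-capped 15 ml tube, 112 mm long, lying on the bench; body 17 mm thick, cap 20 mm across; this point is at its middle, 8.5 mm above its underside; its y axis runs along the tube, the cap being at -y. Three or all of these four are there.
- blue3_mid (a point): A blue-capped 15 ml tube, 112 mm long, lying on the bench; body 17 mm thick, cap 20 mm across; this point is at its middle, 8.5 mm above its underside; its y axis runs along the tube, the cap being at -y. Three or all of these four are there.
- blue4_mid (a point): A blue-capped 15 ml tube, 112 mm long, lying on the bench; body 17 mm thick, cap 20 mm across; this point is at its middle, 8.5 mm above its underside; its y axis runs along the tube, the cap being at -y. Three or all of these four are there.
- orange_mid (a point): The orange-capped 15 ml tube, 112 mm long, left lying in slot 2 of the carrier; body 17 mm thick, cap 20 mm across; this point is at its middle, 8.5 mm above its underside; its y axis runs along the tube, the cap being at -y. The bench behind the lane, where the blue tubes start (x = 0.62 to 0.65 m, y = 0.13 to 0.32 m), has room for it.
Things that resemble listed ones, but are neither listed nor needed, are in the scene too. Of the things that look like the part that bears pin_grip, the middle-sized one is meant.

How it is judged:
On the way, in this order (a step that is already met when the one before it is completed fails the run):
1. the carrier is home against the dock's stops (within 4 mm), on its rollers (y of carrier_mid in the frame of dock between -0.004 and 0.004 m and z of carrier_mid in the frame of dock below 0.043 m and angle between the y axis of carrier_mid and the y axis of dock, either way round below 0.05 rad), for 0.2 s.
2. the pin stands in the slot, through the strap's hole, its collar on the cover (within 4 mm) (all of step 1 and z of pin_grip in the frame of pin_slot below 0.031 m and x of pin_grip in the frame of pin_slot between -0.005 and 0.005 m and y of pin_grip in the frame of pin_slot between -0.024 and 0.024 m and angle between pin_grip's own z axis and vertical below 0.1 rad), for 0.2 s.
At the end, for the whole second after the job is handed in: Every blue tube present lies in a slot (within 14 mm of the centre line, 0.25 rad, about 6 mm in height); the carrier is home within 4 mm; the pin stands upright through slot and strap, collar on the cover within 4 mm; the orange tube lies on the bench (middle below 20 mm) (all of step 2 and z of blue1_mid in the frame of carrier_mid between 0.017 and 0.0285 m and x of blue1_mid in the frame of carrier_mid between -0.014 and 0.014 m and y of blue1_mid in the frame of carrier_mid between -0.066 and 0.098 m and angle between the y axis of each of blue1_mid, blue2_mid, blue3_mid, blue4_mid and the x axis of carrier_mid, either way round below 0.25 rad and z of blue2_mid in the frame of carrier_mid between 0.017 and 0.0285 m and x of blue2_mid in the frame of carrier_mid between -0.014 and 0.014 m and y of blue2_mid in the frame of carrier_mid between -0.066 and 0.098 m and z of blue3_mid in the frame of carrier_mid between 0.017 and 0.0285 m and x of blue3_mid in the frame of carrier_mid between -0.014 and 0.014 m and y of blue3_mid in the frame of carrier_mid between -0.066 and 0.098 m and z of blue4_mid in the frame of carrier_mid between 0.017 and 0.0285 m and x of blue4_mid in the frame of carrier_mid between -0.014 and 0.014 m and y of blue4_mid in the frame of carrier_mid between -0.066 and 0.098 m and height (world z) of orange_mid below 0.02 m); the robot touches nothing.
It fails at once if the carrier lifted more than 3 cm off its rollers (z of carrier_mid in the frame of dock above 0.068 m).
Of blue1, blue2, blue3, blue4 only 3 to 4 are there at a start; the rules pass over those that are not, and their reading is None.
At some moment in a run one of blue1, blue2, blue3, blue4 may be knocked a few centimetres aside while the robot is not near it.
It also fails if it takes over 208 s, if anything falls off the work surface, if the arm or the gripper's body presses on something with over 40 N, if the wrist force passes 120 N, or if a joint passes its speed limit or range.

## Working session

There is one attempt and no reset: what is moved stays moved. The work goes in short steps, Python scripts to look and compute and a tool call to move; the robot and the scene stay as the last step left them, time stands still between calls to the robot, and variables do not carry over. Pictures are saved under pics/ and viewed, at most 14 in all, crops included, and the job is handed in when it is done.

Besides the shell and the picture viewer there is one more tool, called after "Emit:" as name([rows], argument=value, ...), one row to a line, values as JSON. arm_command: Moves the arm, as the interface text tells. Its arguments: {"type":"object","properties":{"targets":{"type":"array","items":{"type":"array","items":{"type":"array","items":{"type":"number"}}}},"newtons":{"type":"number"}},"required":["targets"]}

```bash
ls; mkdir -p pics; cat > h.py <<'E'
from station import *
import numpy as np, cv2
def ray(p,xy):
    T=np.array(p["T"]);d=np.array([(xy[0]-p["cx"])/p["fx"],-(xy[1]-p["cy"])/p["fy"],-1.])
    return T[:3,3],T[:3,:3]@d
def atz(p,xy,z):
    o,d=ray(p,xy);return o+d*(z-o[2])/d[2]
def proj(p,X):
    T=np.array(p["T"]);c=T[:3,:3].T@(np.array(X)-T[:3,3]);return [p["cx"]+p["fx"]*c[0]/-c[2],p["cy"]-p["fy"]*c[1]/-c[2]]
E
python3 - <<'E'
from h import *
s=sense();print({k:np.round(v,3).tolist() for k,v in s.items()})
for n in("top","scene"):
    p=snapshot(n);cv2.imwrite(f"pics/{n}0.png",p["pixels"]);print(n,[k for k in p],p["fx"],np.round(p["T"],3).tolist())
    for q,z in(("dock",0),("pin_slot",.068),("carrier_mid",.038),("carrier_nose",.048),("carrier_tail",.059),("slot1",.06),("slot2",.06),("slot4",.06),("pin_grip",.095),("blue1_mid",.0085),("orange_mid",.06)):
        print(q,[(np.round(r["xy"]).tolist(),round(r["score"],2),np.round(atz(p,r["xy"],z)[:2],3).tolist()) for r in place_of(p,q)])
E
```

```text
pics
{'t': 0.0, 'joints': [1.11, 0.522, -0.036, 1.6, 0.021, 1.021, -0.113], 'qd': [0.0, 0.002, 0.001, 0.0, 0.002, 0.001, -0.001], 'effort': [0.002, -92.711, 1.981, -36.992, 0.018, 0.008, 0.0], 'position': [0.238, -0.578, 0.207], 'ee_rot': [0.981, 0.194, -0.0, -0.001], 'contact_force': [-0.242, -0.071, -0.249], 'moment': [0.033, 0.041, 0.002], 'gripper_force': 0.0, 'gripper_width': 0.999}
top ['pixels', 'fx', 'fy', 'cx', 'cy', 'T', 'shot'] 463.26784064731964 [[0.026, 0.996, -0.087, 0.462], [-1.0, 0.026, -0.002, 0.172], [-0.0, 0.087, 0.996, 0.948], [0.0, 0.0, 0.0, 1.0]]
dock []
pin_slot [([383.0, 268.0], 0.69, [0.439, -0.027])]
carrier_mid [([252.0, 265.0], 0.68, [0.438, 0.222])]
carrier_nose [([308.0, 267.0], 0.56, [0.437, 0.113])]
carrier_tail [([185.0, 260.0], 0.72, [0.444, 0.348])]
slot1 [([281.0, 266.0], 0.93, [0.438, 0.164]), ([258.0, 266.0], 0.79, [0.437, 0.208]), ([234.0, 265.0], 0.73, [0.437, 0.255]), ([266.0, 172.0], 0.73, [0.617, 0.198]), ([203.0, 262.0], 0.68, [0.441, 0.314])]
slot2 [([281.0, 266.0], 0.93, [0.438, 0.164]), ([258.0, 266.0], 0.79, [0.437, 0.208]), ([234.0, 26
[... 987 characters left out ...]
.358])]
slot1 [([222.0, 192.0], 0.79, [0.433, 0.261]), ([230.0, 225.0], 0.76, [0.436, 0.168]), ([231.0, 208.0], 0.73, [0.444, 0.21]), ([220.0, 175.0], 0.58, [0.436, 0.312])]
slot2 [([222.0, 192.0], 0.79, [0.433, 0.261]), ([230.0, 225.0], 0.76, [0.436, 0.168]), ([231.0, 208.0], 0.73, [0.444, 0.21]), ([220.0, 175.0], 0.58, [0.436, 0.312])]
slot4 [([222.0, 192.0], 0.79, [0.433, 0.261]), ([230.0, 225.0], 0.76, [0.436, 0.168]), ([231.0, 208.0], 0.73, [0.444, 0.21]), ([220.0, 175.0], 0.58, [0.436, 0.312])]
pin_grip [([326.0, 272.0], 0.81, [0.578, -0.004]), ([318.0, 245.0], 0.7, [0.58, 0.056]), ([281.0, 298.0], 0.58, [0.491, -0.034])]
blue1_mid []
orange_mid [([229.0, 211.0], 0.93, [0.439, 0.205])]
```

View pics/top0.png

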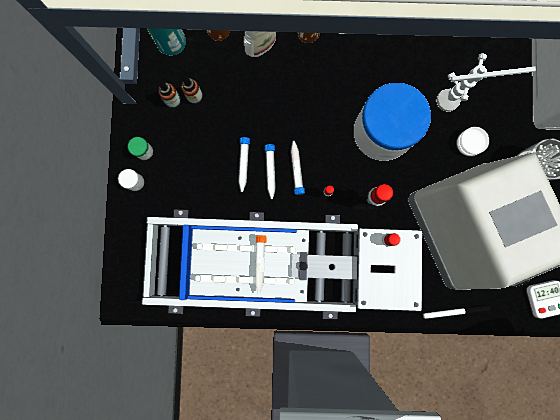

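View pics/scene0.png

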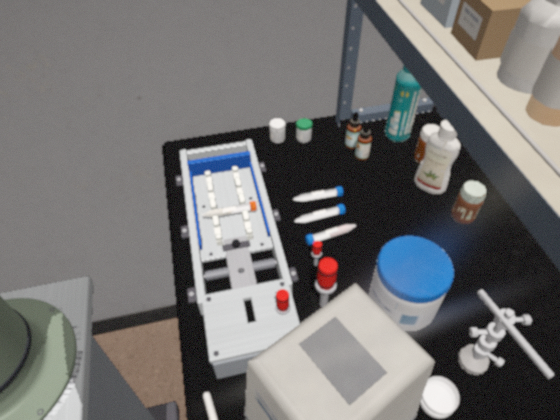

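The top view shows three blue tubes at (244,165), (270,170) and (297,167), the third with its cap toward the lane. The orange tube is in slot 2 at (260,263), and the strap hole is visible at (331,267).

There are three pins: small (329,190), large (382,195) and (392,239). The one at (392,239) fits: it is middle-sized and stands in the cover's parking hole. I'll confirm that in a crop and measure the details.

```bash
python3 - <<'E'
from h import *
t=snapshot("top");s=snapshot("scene")
c=np.hstack([cv2.resize(t["pixels"][170:270,310:440],None,fx=3,fy=3),cv2.resize(s["pixels"][225:325,230:360],None,fx=3,fy=3)])
cv2.imwrite("pics/pins.png",c)
def tri(a,b):
    (o1,d1),(o2,d2)=ray(t,a),ray(s,b);k=np.linalg.lstsq(np.c_[d1,-d2],o2-o1,rcond=None)[0]
    return np.round((o1+d1*k[0]+o2+d2*k[1])/2,3)
print("instr",tri((410,197),(355,290)),tri((428,288),(247,358)))
g=t["pixels"].astype(int)
for q in("blue1_mid",):
  for p,n in((t,"top"),(s,"scene")):
    for r in masks_of(p,q):
        ys,xs=np.nonzero(r["region"]);print(n,"mask",np.round(r["xy"]),round(r["score"],2),len(xs),xs.min(),xs.max(),ys.min(),ys.max())
# tubes: white body + blue cap on dark bench, top view
sub=g[130:205,225:310];m=(sub.max(2)>110).astype(np.uint8)
n,l,st,ce=cv2.connectedComponentsWithStats(m)
for i in range(1,n):
    if st[i,4]<60: continue
    ys,xs=np.nonzero(l==i);P=np.array([atz(t,(x+225,y+130),.0085)[:2] for x,y in zip(xs,ys)])
    mu=P.mean(0);u=np.linalg.svd(P-mu,full_matrices=False)[2][0];u*=np.sign(u[0]);k=(P-mu)@u
    bl=(sub[ys,xs,0]-sub[ys,xs,2])>60
    mid=mu+u*(k.max()+k.min())/2
    print("tube",np.round(mid,4),"len",round(np.ptp(k),3),"ang x->",np.round(np.degrees(np.arctan2(u[1],u[0])),1),"cap",np.round(P[bl].mean(0),3))
print("hole",atz(t,(331.5,267),.048))
# dark hole centroid
w=g[255:280,320:343].max(2);
ys,xs=np.nonzero(w<60);print("dark",xs.mean()+320,ys.mean()+255,len(xs))
E
```

```text
instr [ 0.585 -0.065  0.131] [ 0.412 -0.111  0.076]
tube [0.6425 0.2473] len 0.113 ang x-> -1.3 cap [0.692 0.246]
tube [0.6385 0.1379] len 0.11 ang x-> 8.1 cap [0.591 0.131]
tube [0.6294 0.1911] len 0.112 ang x-> 3.9 cap [0.679 0.194]
hole [0.43771717 0.06717398 0.048     ]
dark 332.50877192982455 269.05263157894734 57
```

View pics/pins.png

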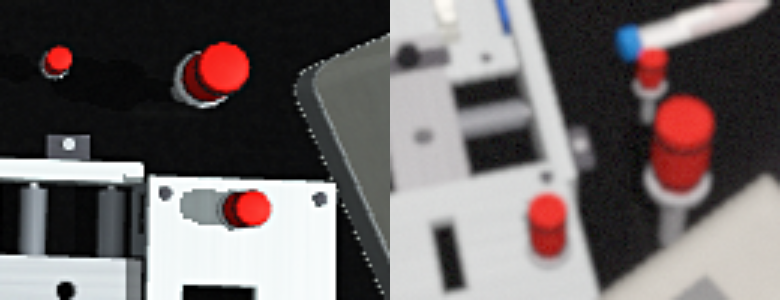

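The crop confirms it: the middle-sized pin stands in the cover's parking hole, and the small and large look-alikes stand elsewhere. Now I'll move the arm above slot 2.

Emit:
arm_command([
  [[0.5,1,1,-0.93,0],[0.5,1,1,-0.93,0],[0.5,1,1,-0.93,0],[0.5,1,1,-0.93,0],[0.35,1,0,0,0],[0.35,1,0,0,0],[0.35,1,0,0,0],[0.35,1,0,0,0],[0.35,1,0,0,0],[0.35,1,0,0,0]],
], newtons=40)

```text
t: 2.65
position: [0.4267, -0.1095, 0.3748]
ee_rot: [1.0, 0.001, 0.0, 0.0]
contact_force: [0.9, 0.2, -0.0]
gripper_width: 0.5
gripper_force: 0.0
```

Emit:
arm_command([
  [[0,1,-1,0,0],[0,1,-1,0,0],[0,1,-1,0,0],[0,1,-1,0,0],[0,1,0,0,0],[0,0.6,0,0,0],[0,0,0,0,0],[0,0,0,0,0]],
])

```text
t: 3.65
position: [0.4264, 0.1449, 0.1978]
ee_rot: [1.0, 0.0, -0.0, 0.0]
contact_force: [0.8, -0.2, -0.1]
gripper_width: 0.5
gripper_force: 0.0
```

```bash
cat > w.py <<'E'
from h import *
import sys
def st():
    s=sense();q=s["ee_rot"];print("t",round(s["t"],2),"pos",np.round(s["position"],4),"yaw",round(np.degrees(2*np.arctan2(q[1],q[0])),2),"w",round(s["gripper_width"],3),"gf",round(s["gripper_force"],1),"F",np.round(s["contact_force"],1))
E
python3 - <<'E'
from w import *
st();p=snapshot("wrist");cv2.imwrite("pics/w1.png",p["pixels"])
print(np.round(p["T"],3).tolist())
for q,z in(("carrier_mid",.038),("carrier_nose",.048),("carrier_tail",.059),("slot1",.061),("orange_mid",.061),("blue1_mid",.0085)):
    print(q,[(np.round(r["xy"]).tolist(),round(r["score"],2),np.round(atz(p,r["xy"],z)[:2],4).tolist()) for r in place_of(p,q)])
E
```

```text
t 3.65 pos [0.4264 0.1449 0.1978] yaw 0.05 w 0.5 gf 0.0 F [ 0.8 -0.2 -0.1]
[[0.001, 0.964, 0.265, 0.494], [-1.0, 0.001, 0.001, 0.145], [0.0, -0.265, 0.964, 0.364], [0.0, 0.0, 0.0, 1.0]]
carrier_mid [([202.0, 176.0], 0.78, [0.4385, 0.219]), ([485.0, 121.0], 0.49, [0.4955, -0.0758]), ([209.0, 178.0], 0.22, [0.4359, 0.2119])]
carrier_nose [([302.0, 175.0], 0.66, [0.4406, 0.1128])]
carrier_tail [([62.0, 173.0], 0.91, [0.4445, 0.3561])]
slot1 [([157.0, 178.0], 0.96, [0.4395, 0.2593]), ([208.0, 176.0], 0.9, [0.4416, 0.2081]), ([255.0, 179.0], 0.89, [0.4389, 0.1611])]
orange_mid [([213.0, 179.0], 0.86, [0.4387, 0.203])]
blue1_mid []
```

View pics/w1.png

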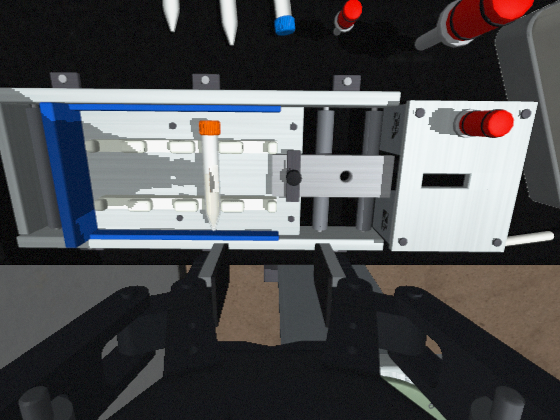

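The wrist view shows the orange tube at (212,176), the strap hole at (346,176), the cover slot at (446,181) and the pin at (487,123). Next I'll grasp the orange tube.

Emit:
arm_command([
  [[0.25,0.6,0,0,0],[0,0.6,-0.5,0,0],[0,0,-0.7,0,0],[0,0,-0.7,0,0],[0,0,0,0,0],[0,0,0,0,0]],
])

```text
t: 4.75
position: [0.4394, 0.2058, 0.1039]
ee_rot: [1.0, 0.001, 0.0, -0.0]
contact_force: [-0.0, 0.5, 0.1]
gripper_width: 0.499
gripper_force: 0.0
```

```bash
python3 - <<'E'
from w import *
st();p=snapshot("wrist")
for q,z in(("slot1",.061),("orange_mid",.061),("carrier_mid",.038)):
    print(q,[(np.round(r["xy"]).tolist(),round(r["score"],2),np.round(atz(p,r["xy"],z)[:2],4).tolist()) for r in place_of(p,q)])
E
```

```text
t 4.75 pos [0.4394 0.2058 0.1039] yaw 0.06 w 0.499 gf 0.0 F [-0.   0.5  0.1]
slot1 [([200.0, 218.0], 0.91, [0.4404, 0.257]), ([332.0, 221.0], 0.9, [0.4388, 0.1619]), ([132.0, 216.0], 0.84, [0.4418, 0.3056]), ([270.0, 219.0], 0.68, [0.4399, 0.2068]), ([67.0, 212.0], 0.35, [0.4452, 0.3521])]
orange_mid [([272.0, 220.0], 0.9, [0.4394, 0.2051])]
carrier_mid [([257.0, 210.0], 0.6, [0.4405, 0.2167])]
```

Emit:
arm_command([
  [[0,0,-0.52,0,0],[0,0,-0.52,0,0],[0,0,0,0,-1],[0,0,0,0,-1],[0,0,0,0,-1],[0,0,0,0,-1]],
], newtons=30)

```text
t: 5.7
position: [0.4393, 0.2056, 0.0514]
ee_rot: [1.0, 0.0, 0.0, -0.0]
contact_force: [0.5, 0.0, -0.5]
gripper_width: 0.002
gripper_force: 0.0
```

Emit:
arm_command([
  [[0,0,0.5,0,-1],[0,0,0.7,0,-1],[0,0,0.7,0,-1],[0.8,0.4,0,0,-1],[0.8,0.4,0,0,-1],[0.8,0.4,0,0,-1],[0.8,0.4,0,0,-1],[0.8,0.4,0,0,-1],[0,0,0,0,-1]],
])

```text
t: 6.82
position: [0.6403, 0.3065, 0.145]
ee_rot: [1.0, 0.0, -0.0, -0.0]
contact_force: [-1.7, -0.9, -0.1]
gripper_width: 0.001
gripper_force: 0.0
```

```bash
python3 - <<'E'
from w import *
st();p=snapshot("wrist");cv2.imwrite("pics/w2.png",p["pixels"])
E
```

```text
t 6.83 pos [0.6403 0.3065 0.145 ] yaw 0.05 w 0.001 gf 0.0 F [-1.7 -0.9 -0.1]
```

View pics/w2.png

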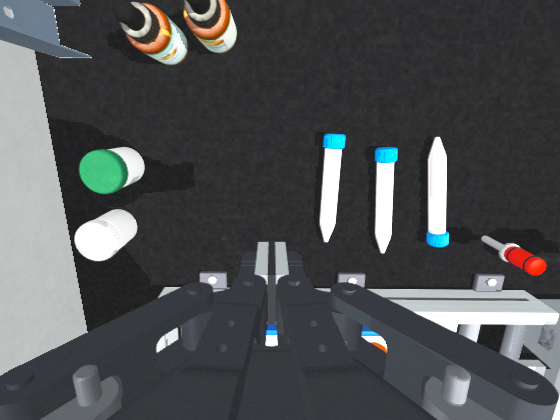

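The fingers shut fully and missed the tube. The wrist view shows three blue tubes at (330,188), (384,200) and (437,190), and nothing in the fingers. I'll check the carrier.

```bash
python3 - <<'E'
from w import *
p=snapshot("top");cv2.imwrite("pics/t2.png",cv2.resize(p["pixels"][200:330,130:390],None,fx=3,fy=3))
for q,z in(("slot1",.061),("orange_mid",.061),("carrier_mid",.038)):
    print(q,[(np.round(r["xy"]).tolist(),round(r["score"],2),np.round(atz(p,r["xy"],z)[:2],4).tolist()) for r in place_of(p,q)])
E
```

```text
slot1 [([206.0, 262.0], 0.88, [0.4414, 0.3074]), ([232.0, 264.0], 0.85, [0.4378, 0.2588])]
orange_mid []
carrier_mid []
```

View pics/t2.png

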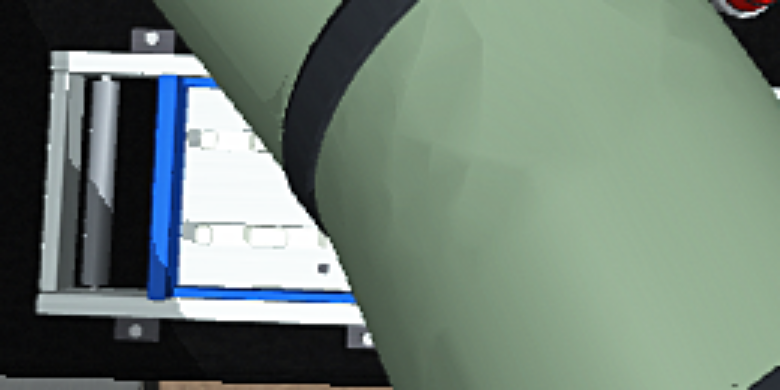

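The arm blocks the view from above. I'll go back and look with the wrist camera.

Emit:
arm_command([
  [[-0.8,-0.4,0,0,0],[-0.8,-0.4,0.5,0,0],[-0.8,-0.4,0.5,0,0],[-0.8,-0.4,0,0,0],[-0.8,-0.4,0,0,0],[0,0,0,0,0]],
])

```text
t: 7.82
position: [0.4367, 0.2038, 0.1966]
ee_rot: [1.0, 0.001, 0.0, 0.001]
contact_force: [0.3, -0.0, -0.2]
gripper_width: 0.503
gripper_force: 0.0
```

```bash
python3 - <<'E'
from w import *
st();p=snapshot("wrist");cv2.imwrite("pics/w3.png",p["pixels"])
for q,z in(("slot1",.061),("orange_mid",.061),("carrier_mid",.038)):
    print(q,[(np.round(r["xy"]).tolist(),round(r["score"],2),np.round(atz(p,r["xy"],z)[:2],4).tolist()) for r in place_of(p,q)])
E
```

```text
t 7.83 pos [0.4367 0.2038 0.1966] yaw 0.06 w 0.503 gf 0.0 F [ 0.3 -0.  -0.2]
slot1 [([314.0, 186.0], 0.9, [0.4429, 0.1602]), ([172.0, 187.0], 0.87, [0.4411, 0.3037]), ([266.0, 187.0], 0.73, [0.4416, 0.2091]), ([124.0, 184.0], 0.23, [0.4443, 0.3513])]
orange_mid [([270.0, 189.0], 0.79, [0.4395, 0.2051])]
carrier_mid [([258.0, 182.0], 0.96, [0.4415, 0.2181])]
```

View pics/w3.png

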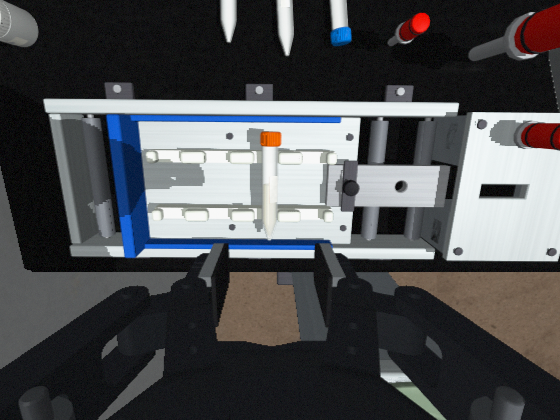

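```bash
python3 - <<'E'
from w import *
p=snapshot("wrist");s=np.array(sense()["position"])
for dz in(-.02,0,.02):print(dz,np.round(proj(p,s+[0,0,dz])))
print(np.array(p["T"])[:3,3]-s, p["cx"],p["cy"],p["fy"])
t=snapshot("top");a=(270,200)
for z in(.05,.06,.07): print(atz(p,(270,133),z), atz(p,(269,230),z))
E
```

```text
-0.02 [271. 231.]
0 [271. 242.]
0.02 [271. 257.]
[ 6.79929341e-02 -1.46003763e-04  1.66102386e-01] 271.2639282847303 205.56389836931447 304.2437861062472
[0.49682584 0.20707063 0.05      ] [0.394195   0.20811742 0.05      ]
[0.49716308 0.20702755 0.06      ] [0.39782255 0.20804078 0.06      ]
[0.49750031 0.20698447 0.07      ] [0.4014501  0.20796414 0.07      ]
```

The tube is still in slot 2 at (270,185). I'll retry deeper and close step by step, checking contact as I go.

Emit:
arm_command([
  [[0.05,0.06,-0.8,0,0],[0,0,-0.8,0,0],[0,0,-0.8,0,0],[0,0,-0.67,0,0],[0,0,0,0,0],[0,0,0,0,0],[0,0,0,0,0]],
])

```text
t: 9.0
position: [0.4422, 0.2089, 0.0435]
ee_rot: [1.0, 0.0, 0.001, -0.0]
contact_force: [0.1, 1.0, -0.6]
gripper_width: 0.501
gripper_force: 0.0
```

Emit:
arm_command([
  [[0,0,0,0,-0.4],[0,0,0,0,-0.4],[0,0,0,0,-0.4]],
])

```text
t: 9.38
position: [0.4415, 0.2085, 0.0425]
ee_rot: [1.0, 0.001, 0.0, -0.0]
contact_force: [0.2, 0.4, 0.0]
gripper_width: 0.301
gripper_force: 0.0
```

Emit:
arm_command([
  [[0,0,0,0,-0.7],[0,0,0,0,-0.7],[0,0,0,0,-0.7]],
])

```text
t: 9.75
position: [0.4415, 0.2085, 0.0423]
ee_rot: [1.0, 0.001, 0.0, 0.0]
contact_force: [-0.8, -0.8, 3.2]
gripper_width: 0.149
gripper_force: 1.8
```

```bash
python3 - <<'E'
from w import *
st();p=snapshot("wrist");cv2.imwrite("pics/w4.png",p["pixels"])
E
```

```text
t 9.75 pos [0.4415 0.2085 0.0423] yaw 0.06 w 0.149 gf 1.8 F [-0.8 -0.8  3.2]
```

View pics/w4.png

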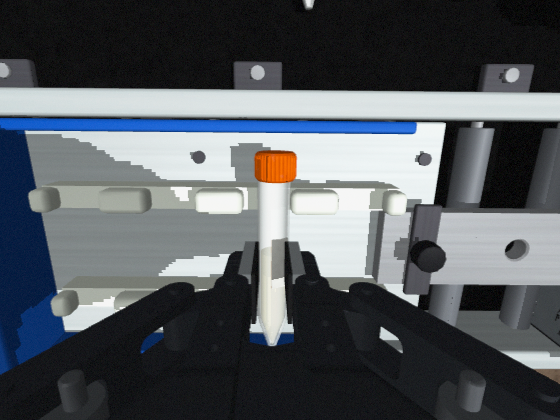

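The tube now sits between the fingers at (272,250). I'll close fully and feel for it.

Emit:
arm_command([
  [[0,0,0,0,-1],[0,0,0,0,-1],[0,0,0,0,-1]],
], newtons=30)

```text
t: 10.18
position: [0.4416, 0.209, 0.0427]
ee_rot: [1.0, 0.001, 0.0, -0.0]
contact_force: [-2.3, -2.0, 13.7]
gripper_width: 0.092
gripper_force: 25.0
```

Emit:
arm_command([
  [[0,0,0.3,0,-1],[0,0,0.5,0,-1],[0,0,0.2,0,-1],[0,0,0,0,-1]],
])

```text
t: 10.68
position: [0.4417, 0.2086, 0.0928]
ee_rot: [1.0, 0.0, 0.001, -0.0]
contact_force: [-1.0, -0.5, -0.6]
gripper_width: -0.002
gripper_force: 0.0
```

```bash
python3 - <<'E'
from w import *
st();p=snapshot("wrist");cv2.imwrite("pics/w5.png",p["pixels"][100:400,120:440])
E
```

```text
t 10.68 pos [0.4417 0.2086 0.0928] yaw 0.05 w -0.002 gf 0.0 F [-1.  -0.5 -0.6]
```

View pics/w5.png

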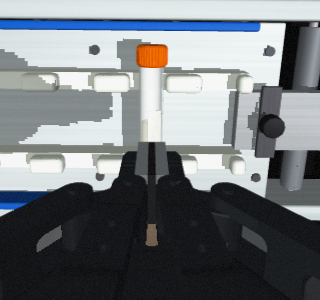

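The fingers slipped off the top of the tube. Both the contact chord and the image suggest the pad ends sit about 24 mm behind the reported TCP. I'll retry lower in small steps, watching the force.

Emit:
arm_command([
  [[0,-0.02,-0.4,0,0],[0,0,-0.5,0,0],[0,0,-0.1,0,0],[0,0,0,0,0],[0,0,0,0,0]],
])

```text
t: 11.35
position: [0.4417, 0.2078, 0.0429]
ee_rot: [1.0, 0.001, 0.0, -0.0]
contact_force: [0.6, 0.5, 0.8]
gripper_width: 0.499
gripper_force: 0.0
```

Emit:
arm_command([
  [[0,0,-0.08,0,0],[0,0,0,0,0]],
])

```text
t: 11.6
position: [0.4414, 0.2075, 0.0383]
ee_rot: [1.0, 0.001, 0.0, -0.0]
contact_force: [1.4, 0.2, -0.3]
gripper_width: 0.501
gripper_force: 0.0
```

Emit:
arm_command([
  [[0,0,-0.08,0,0],[0,0,0,0,0]],
])

```text
t: 11.85
position: [0.4412, 0.2075, 0.034]
ee_rot: [1.0, 0.001, -0.0, 0.0]
contact_force: [-0.1, 0.3, 0.3]
gripper_width: 0.5
gripper_force: 0.0
```

Emit:
arm_command([
  [[0,0,-0.08,0,0],[0,0,0,0,0]],
])

```text
t: 12.1
position: [0.4412, 0.2075, 0.03]
ee_rot: [1.0, 0.001, -0.0, 0.0]
contact_force: [0.4, 0.5, 0.2]
gripper_width: 0.5
gripper_force: 0.0
```

Emit:
arm_command([
  [[0,0,-0.1,0,0],[0,0,0,0,-0.4],[0,0,0,0,-1],[0,0,0,0,-1],[0,0,0,0,-1]],
], newtons=30)

```text
t: 12.72
position: [0.4414, 0.2076, 0.0253]
ee_rot: [1.0, 0.001, 0.0, -0.0]
contact_force: [-0.2, 0.8, -1.8]
gripper_width: 0.177
gripper_force: 29.6
```

Emit:
arm_command([
  [[0,0,0.5,0,-1],[0,0,0.7,0,-1],[0,0,0.8,0,-1],[0.8,0.4,0,0,-1],[0.8,0.4,0,0,-1],[0.8,0.4,0,0,-1],[0.8,0.4,0,0,-1],[0.7,0.4,0,0,-1],[0,0,0,0,-1]],
])

```text
t: 13.85
position: [0.6375, 0.3085, 0.1243]
ee_rot: [1.0, 0.001, -0.0, -0.0]
contact_force: [-0.3, -0.5, -0.6]
gripper_width: 0.176
gripper_force: 29.6
```

Emit:
arm_command([
  [[0,0,-0.8,0,-1],[0,0,-0.8,0,-1],[0,0,-0.4,0,-1],[0,0,0,0,-1],[0,0,0,0,-1]],
])

```text
t: 14.48
position: [0.6371, 0.3079, 0.0269]
ee_rot: [1.0, 0.001, 0.001, -0.0]
contact_force: [0.0, -0.1, 0.2]
gripper_width: 0.177
gripper_force: 29.6
```

Emit:
arm_command([
  [[0,0,-0.2,0,-1],[0,0,0,0,-1],[0,0,0,0,-1]],
])

```text
t: 14.85
position: [0.6365, 0.3076, 0.0155]
ee_rot: [1.0, 0.001, 0.0, -0.0]
contact_force: [0.8, 0.2, -0.5]
gripper_width: 0.181
gripper_force: 29.6
```

Emit:
arm_command([
  [[0,0,-0.2,0,-1],[0,0,-0.2,0,-1],[0,0,0,0,-1]],
])

```text
t: 15.22
position: [0.6357, 0.3072, -0.006]
ee_rot: [1.0, 0.001, -0.001, 0.0]
contact_force: [-0.1, -0.2, -0.4]
gripper_width: 0.176
gripper_force: 29.6
```

Emit:
arm_command([
  [[0,0,-0.2,0,-1],[0,0,-0.08,0,-1],[0,0,0,0,-1]],
])

```text
t: 15.6
position: [0.6362, 0.3075, -0.0191]
ee_rot: [1.0, 0.001, -0.0, 0.0]
contact_force: [-0.6, 0.6, 0.4]
gripper_width: 0.181
gripper_force: 29.6
```

Emit:
arm_command([
  [[0,0,-0.08,0,-1],[0,0,0,0,-1]],
])

```text
t: 15.85
position: [0.6364, 0.3076, -0.0228]
ee_rot: [1.0, 0.001, 0.0, -0.0]
contact_force: [-0.6, -0.8, 0.1]
gripper_width: 0.179
gripper_force: 29.6
```

Emit:
arm_command([
  [[0,0,-0.06,0,-1],[0,0,0,0,-1]],
])

```text
t: 16.1
position: [0.6366, 0.3077, -0.0231]
ee_rot: [1.0, 0.0, 0.0, 0.0]
contact_force: [-13.8, -6.5, 38.9]
gripper_width: 0.178
gripper_force: 50.6
```

Bench contact is at a reported z of -0.023, which confirms an offset of about 23 mm. I'll ease up, release, and look.

Emit:
arm_command([
  [[0,0,0.08,0,-1],[0,0,0,0,-0.3],[0,0,0,0,0],[0,0,0,0,0],[0,0,1,0,0],[0,0,1,0,0],[0,-1,1,0,0],[-0.2,-1,0,0,0],[0,0,0,0,0]],
])

```text
t: 17.23
position: [0.6269, 0.2085, 0.123]
ee_rot: [1.0, -0.002, 0.0, 0.001]
contact_force: [1.0, -0.4, -0.1]
gripper_width: 0.502
gripper_force: 0.0
```

```bash
cat > tubes.py <<'E'
from w import *
def tubes(p,z=.0085,lim=(.57,.71,.08,.36),h=0):
    g=p["pixels"].astype(int);m=np.zeros(g.shape[:2],np.uint8)
    c=[proj(p,(x,y,z)) for x,y in((lim[0],lim[2]),(lim[1],lim[2]),(lim[1],lim[3]),(lim[0],lim[3]))]
    cv2.fillPoly(m,[np.int32(np.round(c))],1);m&=(g.max(2)>120)
    n,l,s,_=cv2.connectedComponentsWithStats(m)
    for i in range(1,n):
        if s[i,4]<300: continue
        ys,xs=np.nonzero(l==i);P=np.array([atz(p,(x,y),z)[:2] for x,y in zip(xs,ys)])
        mu=P.mean(0);u=np.linalg.svd(P-mu,full_matrices=False)[2][0];u=u*np.sign(u[0]);k=(P-mu)@u
        hue=g[ys,xs];bl=(hue[:,0]-hue[:,2])>60;o=(hue[:,2]-hue[:,0])>80
        print(np.round(mu+u*(k.max()+k.min())/2,4),"len",round(np.ptp(k),3),"ang",round(float(np.degrees(np.arctan2(u[1],u[0]))),1),"blue",bl.sum(),np.round(P[bl].mean(0)-mu,3) if bl.sum() else "","orange",o.sum())
E
python3 - <<'E'
from tubes import *
st();p=snapshot("wrist");cv2.imwrite("pics/w6.png",p["pixels"]);tubes(p)
E
```

```text
t 17.23 pos [0.6269 0.2085 0.123 ] yaw -0.22 w 0.502 gf 0.0 F [ 1.  -0.4 -0.1]
[0.6418 0.2471] len 0.112 ang -1.4 blue 381 [ 0.041 -0.001] orange 0
[0.6373 0.1374] len 0.116 ang 8.2 blue 313 [-0.047 -0.007] orange 0
[0.6359 0.3109] len 0.112 ang -0.2 blue 0  orange 399
[0.6288 0.1908] len 0.112 ang 4.0 blue 373 [0.041 0.003] orange 0
```

View pics/w6.png

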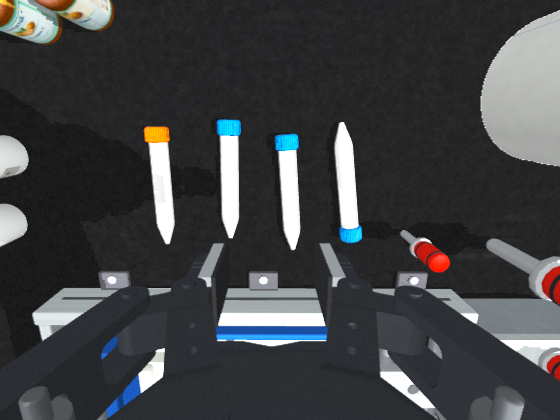

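The orange tube now lies on the bench at (158,185). The blue tubes are at (229,180), (289,190) and (346,185). I'll pick the leftmost blue one for slot 4.

Emit:
arm_command([
  [[0.3,0.76,0,-0.2,-0.2],[0,0,-0.8,0,-0.2],[0,0,-0.8,0,-0.2],[0,0,-0.8,0,-0.2],[0,0,-0.4,0,-0.2],[0,0,0,0,-0.2],[0,0,0,0,-0.2]],
])

```text
t: 18.15
position: [0.6422, 0.252, -0.016]
ee_rot: [1.0, -0.01, 0.001, -0.0]
contact_force: [0.7, -0.2, 0.2]
gripper_width: 0.403
gripper_force: 0.0
```

Emit:
arm_command([
  [[0,-0.1,0,0,-0.2],[0,0,-0.07,0,-0.2],[0,0,0,0,-1],[0,0,0,0,-1],[0,0,0,0,-1],[0,0,0,0,-1]],
])

```text
t: 18.9
position: [0.6414, 0.2464, -0.0209]
ee_rot: [1.0, -0.01, 0.0, 0.0]
contact_force: [-0.7, -1.4, 3.3]
gripper_width: 0.174
gripper_force: 30.4
```

Emit:
arm_command([
  [[0,0,0.5,0,-1],[0,0,0.7,0,-1],[0,0,0.8,0,-1],[0,0,0.8,0,-1],[-1,0.3,0,0.1,-1],[-1,0.3,0,0,-1],[-1,0.3,0,0,-1],[-1,0.27,0,0,-1],[0,0,0,0,-1],[0,0,0,0,-1]],
])

```text
t: 20.15
position: [0.442, 0.3052, 0.1203]
ee_rot: [1.0, -0.004, 0.001, -0.0]
contact_force: [1.2, 0.2, -0.1]
gripper_width: 0.169
gripper_force: 30.1
```

Emit:
arm_command([
  [[0,0,-0.6,0,-1],[0,0,-0.6,0,-1],[0,0,-0.3,0,-1],[0,0,-0.2,0,-1],[0,0,0,0,-1],[0,0,0,0,-1]],
])

```text
t: 20.9
position: [0.4418, 0.3051, 0.0347]
ee_rot: [1.0, -0.005, 0.0, -0.0]
contact_force: [-0.2, 0.7, 0.4]
gripper_width: 0.172
gripper_force: 30.1
```

Emit:
arm_command([
  [[0,0,-0.06,0,-0.5],[0,0,0,0,-0.2],[0,0,0,0,-0.2],[0,0,0.8,0,-0.2],[0,0,0.8,0,-0.2],[0,-0.5,0.6,0,-0.2],[0,-0.5,0,0,-0.2],[0,0,0,0,-0.2],[0,0,0,0,-0.2]],
])

```text
t: 22.02
position: [0.4414, 0.2554, 0.141]
ee_rot: [1.0, -0.005, 0.0, -0.0]
contact_force: [-0.1, 0.9, 0.3]
gripper_width: 0.404
gripper_force: 0.0
```

```bash
python3 - <<'E'
from tubes import *
st();p=snapshot("wrist");cv2.imwrite("pics/w7.png",p["pixels"])
for q,z in(("slot1",.061),("blue1_mid",.061),("carrier_mid",.038)):
    print(q,[(np.round(r["xy"]).tolist(),round(r["score"],2),np.round(atz(p,r["xy"],z)[:2],4).tolist()) for r in place_of(p,q)])
tubes(p)
E
```

```text
t 22.02 pos [0.4414 0.2554 0.141 ] yaw -0.52 w 0.404 gf 0.0 F [-0.1  0.9  0.3]
slot1 [([326.0, 204.0], 0.95, [0.4424, 0.2096]), ([209.0, 204.0], 0.78, [0.4437, 0.3071]), ([381.0, 205.0], 0.7, [0.4415, 0.1635]), ([264.0, 204.0], 0.59, [0.4435, 0.261])]
blue1_mid []
carrier_mid [([312.0, 200.0], 0.94, [0.4401, 0.2177])]
[0.5956 0.3109] len 0.03 ang -0.4 blue 0  orange 0
[0.592  0.1881] len 0.037 ang 5.0 blue 0  orange 0
[0.598  0.1317] len 0.029 ang 26.8 blue 423 [-0.004 -0.001] orange 0
```

View pics/w7.png

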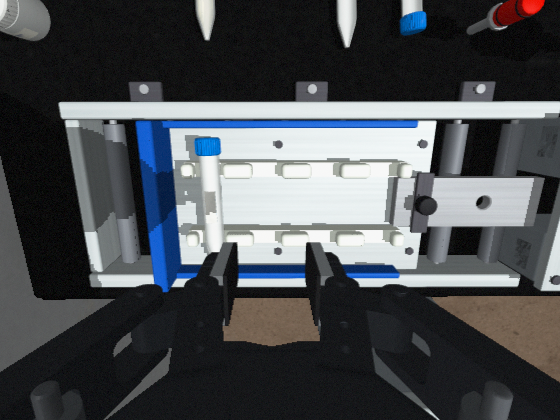

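The first blue tube is seated in slot 4 at (208,200). Next is the second one.

Emit:
arm_command([
  [[0.93,-0.32,0,0.2,-0.2],[0.94,-0.32,0,0.2,-0.2],[0.94,-0.33,0,0.2,-0.2],[0.93,-0.32,0,0.15,-0.2],[0,0,0,0,-0.2],[0,0,0,0,-0.2]],
])

```text
t: 22.98
position: [0.6278, 0.1909, 0.1404]
ee_rot: [0.999, 0.035, -0.001, -0.0]
contact_force: [-0.3, 0.9, 0.1]
gripper_width: 0.394
gripper_force: 0.0
```

```bash
python3 - <<'E'
from tubes import *
st();p=snapshot("wrist");tubes(p)
E
```

```text
t 22.98 pos [0.6278 0.1909 0.1404] yaw 3.99 w 0.394 gf 0.0 F [-0.3  0.9  0.1]
[0.6358 0.3108] len 0.112 ang -0.2 blue 0  orange 363
[0.6373 0.1375] len 0.115 ang 8.0 blue 280 [-0.047 -0.007] orange 0
[0.6287 0.1908] len 0.112 ang 4.1 blue 335 [0.041 0.003] orange 0
```

Z goes from 0.140 to -0.020, which is -0.160.

Emit:
arm_command([
  [[0,0,-0.8,0,-0.2],[0,0,-0.8,0,-0.2],[0,0,-0.8,0,-0.2],[0,0,-0.6,0,-0.2],[0,0,-0.2,0,-0.2],[0,0,0,0,-0.2],[0,0,0,0,-1],[0,0,0,0,-1],[0,0,0,0,-1],[0,0,0,0,-1]],
])

```text
t: 24.28
position: [0.6291, 0.1908, -0.0176]
ee_rot: [0.999, 0.035, 0.001, -0.0]
contact_force: [-1.1, 1.3, 9.0]
gripper_width: 0.171
gripper_force: 30.8
```

Emit:
arm_command([
  [[0,0,0.5,-0.2,-1],[0,0,0.7,-0.2,-1],[0,0,0.8,-0.2,-1],[0,0,0.8,-0.17,-1],[-0.94,0.34,0,0,-1],[-0.94,0.34,0,0,-1],[-0.93,0.34,0,0,-1],[-0.93,0.34,0,0,-1],[0,0,0,0,-1],[0,0,0,0,-1]],
])

```text
t: 25.52
position: [0.4422, 0.2584, 0.1217]
ee_rot: [1.0, -0.006, 0.001, -0.0]
contact_force: [1.5, -0.0, -0.2]
gripper_width: 0.172
gripper_force: 29.9
```

Emit:
arm_command([
  [[0,0,-0.6,0,-1],[0,0,-0.6,0,-1],[0,0,-0.3,0,-1],[0,0,-0.18,0,-1],[0,0,0,0,-1],[0,0,0,0,-1]],
])

```text
t: 26.28
position: [0.4418, 0.2586, 0.0377]
ee_rot: [1.0, -0.006, 0.0, -0.0]
contact_force: [0.9, -0.2, -0.1]
gripper_width: 0.17
gripper_force: 29.9
```

Emit:
arm_command([
  [[0,0,-0.06,0,-0.5],[0,0,0,0,-0.2],[0,0,0,0,-0.2],[0,0,0.8,0,-0.2],[0,0,0.8,0,-0.2],[0,-0.5,0.6,0,-0.2],[0,-0.5,0,0,-0.2],[0,0,0,0,-0.2],[0,0,0,0,-0.2]],
])

```text
t: 27.4
position: [0.4413, 0.209, 0.144]
ee_rot: [1.0, -0.006, -0.0, -0.0]
contact_force: [0.3, 0.0, -1.5]
gripper_width: 0.399
gripper_force: 0.0
```

```bash
python3 - <<'E'
from tubes import *
st();p=snapshot("wrist");cv2.imwrite("pics/w8.png",p["pixels"])
for q,z in(("slot1",.061),("carrier_mid",.038)):
    print(q,[(np.round(r["xy"]).tolist(),round(r["score"],2),np.round(atz(p,r["xy"],z)[:2],4).tolist()) for r in place_of(p,q)])
tubes(p,.061,(.37,.51,.19,.33))
E
```

```text
t 27.4 pos [0.4413 0.209  0.144 ] yaw -0.64 w 0.399 gf 0.0 F [ 0.3  0.  -1.5]
slot1 [([325.0, 206.0], 0.77, [0.4403, 0.1635]), ([156.0, 209.0], 0.71, [0.4393, 0.3071]), ([210.0, 206.0], 0.56, [0.4414, 0.2607])]
carrier_mid [([261.0, 196.0], 0.7, [0.4435, 0.218])]
[0.454  0.2604] len 0.143 ang -88.7 blue 2118 [0.046 0.01 ] orange 0
[0.3745 0.2148] len 0.05 ang -89.7 blue 302 [ 0.003 -0.001] orange 0
[0.3751 0.3035] len 0.054 ang -88.8 blue 348 [ 0.002 -0.001] orange 0
```

Emit:
arm_command([
  [[0.98,-0.36,0,0.36,-0.2],[0.98,-0.36,0,0.36,-0.2],[0.98,-0.36,0,0.36,-0.2],[0.98,-0.35,0,0.36,-0.2],[0,0,0,0,-0.2],[0,0,0,0,-0.2]],
])

```text
t: 28.3
position: [0.6367, 0.1376, 0.1433]
ee_rot: [0.998, 0.07, -0.001, -0.0]
contact_force: [-0.6, 0.5, 0.2]
gripper_width: 0.402
gripper_force: 0.0
```

```bash
python3 - <<'E'
from tubes import *
st();p=snapshot("wrist");tubes(p)
E
```

```text
t 28.3 pos [0.6367 0.1376 0.1433] yaw 8.02 w 0.402 gf 0.0 F [-0.6  0.5  0.2]
[0.6356 0.3111] len 0.113 ang 0.1 blue 0  orange 392
[0.6373 0.1377] len 0.116 ang 8.0 blue 280 [-0.047 -0.007] orange 0
```

View pics/w8.png

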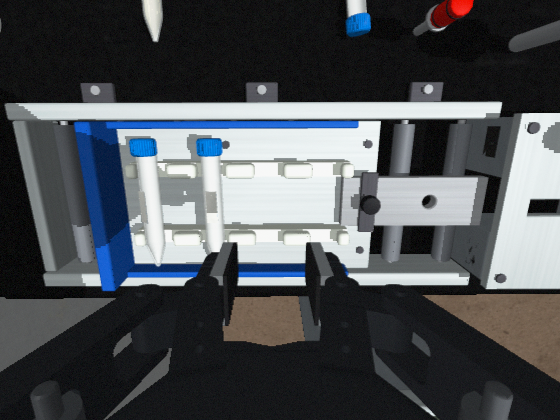

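Slots 4 and 3 are filled, with tubes at (147,200) and (209,195). Now the third tube, which goes into slot 2.

Emit:
arm_command([
  [[0,0,-0.8,0,-0.2],[0,0,-0.8,0,-0.2],[0,0,-0.8,0,-0.2],[0,0,-0.6,0,-0.2],[0,0,-0.24,0,-0.2],[0,0,0,0,-0.2],[0,0,0,0,-1],[0,0,0,0,-1],[0,0,0,0,-1],[0,0,0,0,-1]],
])

```text
t: 29.6
position: [0.6381, 0.1373, -0.0166]
ee_rot: [0.998, 0.07, 0.001, -0.0]
contact_force: [-1.5, 0.2, 8.4]
gripper_width: 0.174
gripper_force: 31.0
```

Emit:
arm_command([
  [[0,0,0.5,-0.36,-1],[0,0,0.7,-0.36,-1],[0,0,0.8,-0.36,-1],[0,0,0.8,-0.36,-1],[-0.98,0.36,0,0,-1],[-0.98,0.36,0,0,-1],[-0.98,0.36,0,0,-1],[-0.97,0.36,0,0,-1],[0,0,0,0,-1],[0,0,0,0,-1]],
])

```text
t: 30.85
position: [0.4427, 0.2089, 0.1227]
ee_rot: [1.0, -0.006, 0.001, -0.0]
contact_force: [1.1, 0.3, -0.5]
gripper_width: 0.175
gripper_force: 30.0
```

Emit:
arm_command([
  [[-0.02,0.02,-0.6,0,-1],[0,0,-0.6,0,-1],[0,0,-0.3,0,-1],[0,0,-0.18,0,-1],[0,0,0,0,-1],[0,0,0,0,-1]],
])

```text
t: 31.6
position: [0.4414, 0.21, 0.0387]
ee_rot: [1.0, -0.006, 0.0, -0.0]
contact_force: [-0.7, -0.2, -0.4]
gripper_width: 0.172
gripper_force: 30.0
```

Emit:
arm_command([
  [[0,0,-0.06,0,-0.5],[0,0,0,0,-0.2],[0,0,0,0,-0.2],[0,0,0.8,0,-0.2],[0,0,0.8,0,-0.2],[0,0,0.6,0,-0.2],[0,0,0.6,0,-0.2],[0,0,0,0,-0.2],[0,0,0,0,-0.2]],
])

```text
t: 32.72
position: [0.4406, 0.2097, 0.1746]
ee_rot: [1.0, -0.006, -0.0, 0.0]
contact_force: [0.6, -0.1, -0.8]
gripper_width: 0.4
gripper_force: 0.0
```

```bash
python3 - <<'E'
from tubes import *
st();p=snapshot("wrist");cv2.imwrite("pics/w9.png",p["pixels"])
for q,z in(("slot1",.061),("carrier_mid",.038),("carrier_nose",.048),("carrier_tail",.059),("pin_slot",.068),("pin_grip",.095)):
    print(q,[(np.round(r["xy"]).tolist(),round(r["score"],2),np.round(atz(p,r["xy"],z)[:2],4).tolist()) for r in place_of(p,q)])
def blobs(name,z,box):
    g=p["pixels"].max(2);c=np.array([proj(p,(x,y,z)) for x in box[:2] for y in box[2:]]);a=np.floor(c.min(0)).astype(int);b=np.ceil(c.max(0)).astype(int)
    w=g[max(0,a[1]):b[1],max(0,a[0]):b[0]];n,l,s,ce=cv2.connectedComponentsWithStats((w<70).astype(np.uint8))
    for i in range(1,n):
        if s[i,4]>25: print(name,s[i].tolist(),(ce[i]+np.maximum(a,0)).round(1),np.round(atz(p,ce[i]+np.maximum(a,0),z)[:2],4))
blobs("hole",.048,(.425,.455,.045,.085))
blobs("slot",.068,(.42,.46,-.06,.01))
E
```

```text
t 32.73 pos [0.4406 0.2097 0.1746] yaw -0.65 w 0.4 gf 0.0 F [ 0.6 -0.1 -0.8]
slot1 [([270.0, 197.0], 0.86, [0.4403, 0.2106]), ([218.0, 196.0], 0.78, [0.4414, 0.26]), ([319.0, 195.0], 0.61, [0.4415, 0.1645]), ([169.0, 197.0], 0.61, [0.4409, 0.3058])]
carrier_mid [([264.0, 191.0], 0.72, [0.4407, 0.2171])]
carrier_nose [([371.0, 194.0], 0.56, [0.4392, 0.1114])]
carrier_tail [([119.0, 195.0], 0.84, [0.4435, 0.354])]
pin_slot [([526.0, 196.0], 0.82, [0.4404, -0.025])]
pin_grip [([428.0, 22.0], 0.84, [0.5763, 0.0955]), ([166.0, 192.0], 0.35, [0.4533, 0.2964])]
hole [12, 11, 9, 9, 57] [412.1 191.8] [0.4407 0.0709]
slot [19, 17, 35, 12, 388] [518.8 196.5] [ 0.4399 -0.0185]
```

View pics/w9.png

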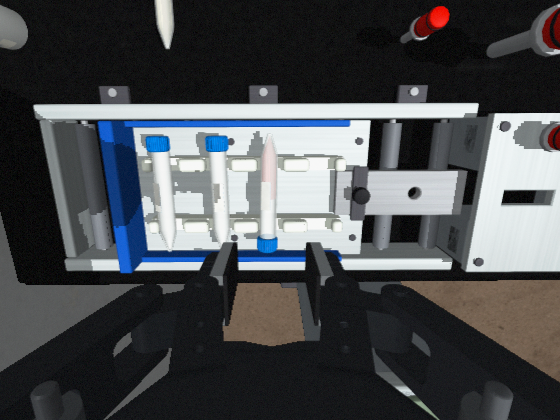

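All three tubes are seated, at (163,190), (217,190) and (268,195). The strap hole is at (414,193), about 43 mm ahead of the plate edge. Next I'll go behind the tail wall and push.

Emit:
arm_command([
  [[0,0.87,0,0,-1],[0.06,0.87,0,0,-1],[0,0.87,0,0,-1],[0,0.87,0,0,-1],[0,0,0,0,-1],[0,0,-0.8,0,-1],[0,0,-0.8,0,-1],[0,0,-0.6,0,-1],[0,0,-0.2,0,-1],[0,0,0,0,-1]],
])

```text
t: 34.33
position: [0.444, 0.3835, 0.0551]
ee_rot: [1.0, -0.006, -0.0, 0.0]
contact_force: [0.5, 0.1, 0.4]
gripper_width: 0.001
gripper_force: 0.0
```

Emit:
arm_command([
  [[0,0,-0.5,0,-1],[0,0,-0.12,0,-1],[0,0,0,0,-1],[0,-0.1,0,0,-1],[0,-0.1,0,0,-1],[0,0,0,0,-1]],
])

```text
t: 35.08
position: [0.4441, 0.3734, 0.0244]
ee_rot: [1.0, -0.006, 0.0, -0.0]
contact_force: [-0.5, 0.5, -0.1]
gripper_width: 0.002
gripper_force: 0.0
```

Emit:
arm_command([
  [[0,-0.15,0,0,-1],[0,-0.15,0,0,-1],[0,-0.15,0,0,-1],[0,-0.15,0,0,-1],[0,-0.15,0,0,-1],[0,-0.15,0,0,-1],[0,-0.15,0,0,-1],[0,-0.15,0,0,-1],[0,-0.15,0,0,-1],[0,-0.15,0,0,-1]],
])

```text
t: 36.33
position: [0.4439, 0.2983, 0.0239]
ee_rot: [1.0, -0.006, -0.0, 0.0]
contact_force: [-1.6, 1.7, -0.0]
gripper_width: -0.002
gripper_force: 0.9
```

```bash
python3 - <<'E'
from w import *
st();p=snapshot("scene")
for q,z in(("carrier_mid",.038),("carrier_tail",.059),("slot1",.061),("pin_slot",.068)):
    print(q,[(np.round(r["xy"]).tolist(),round(r["score"],2),np.round(atz(p,r["xy"],z)[:2],4).tolist()) for r in place_of(p,q)])
E
```

```text
t 36.33 pos [0.4439 0.2983 0.0239] yaw -0.66 w -0.002 gf 0.9 F [-1.6  1.7 -0. ]
carrier_mid [([232.0, 239.0], 0.63, [0.4333, 0.1497])]
carrier_tail [([233.0, 231.0], 0.63, [0.4387, 0.1523]), ([239.0, 252.0], 0.62, [0.441, 0.0994])]
slot1 [([225.0, 198.0], 0.97, [0.4365, 0.2406]), ([236.0, 234.0], 0.92, [0.4431, 0.1421]), ([238.0, 255.0], 0.72, [0.4383, 0.0913]), ([229.0, 217.0], 0.61, [0.4372, 0.1879])]
pin_slot [([247.0, 308.0], 0.85, [0.4349, -0.0223]), ([238.0, 256.0], 0.55, [0.4385, 0.0858])]
```

Emit:
arm_command([
  [[0,-0.1,0,0,-1],[0,-0.1,0,0,-1],[0,-0.1,0,0,-1],[0,-0.1,0,0,-1],[0,0,0,0,-1]],
])

```text
t: 37.2
position: [0.444, 0.2781, 0.024]
ee_rot: [1.0, -0.006, -0.0, 0.0]
contact_force: [-0.0, 0.6, -0.6]
gripper_width: 0.002
gripper_force: 0.0
```

Emit:
arm_command([
  [[0,-0.06,0,0,-1],[0,-0.06,0,0,-1],[0,0,0,0,-1]],
])

```text
t: 37.58
position: [0.4439, 0.2725, 0.024]
ee_rot: [1.0, -0.006, -0.0, 0.0]
contact_force: [0.4, -0.1, -0.9]
gripper_width: 0.003
gripper_force: 0.0
```

Emit:
arm_command([
  [[0,-0.08,0,0,-1],[0,-0.08,0,0,-1],[0,0,0,0,-1]],
])

```text
t: 37.95
position: [0.4443, 0.2717, 0.0252]
ee_rot: [1.0, -0.003, 0.002, -0.005]
contact_force: [-5.7, 35.4, 2.8]
gripper_width: -0.0
gripper_force: 17.3
```

Emit:
arm_command([
  [[0,-0.06,0,0,-1],[0,0,0,0,-1]],
])

```text
t: 38.2
position: [0.4444, 0.2717, 0.0257]
ee_rot: [1.0, -0.002, 0.002, -0.007]
contact_force: [-8.1, 48.8, 4.5]
gripper_width: -0.001
gripper_force: 24.3
```

Emit:
arm_command([
  [[0,-0.06,0,0,-1],[0,0,0,0,-1]],
])

```text
t: 38.45
position: [0.4447, 0.2715, 0.0263]
ee_rot: [1.0, -0.001, 0.003, -0.008]
contact_force: [-11.0, 62.0, 7.7]
gripper_width: -0.002
gripper_force: 31.4
```

It's against the stops. I'll back off, rise, and move above the pin area to look.

Emit:
arm_command([
  [[0,0.3,0,0,-1],[0,0.5,0,0,-1],[0,0,1,0,-1],[0,0,1,0,-0.2],[0,0,1,0,-0.2],[0,-0.8,0.7,0,-0.2],[0,-1,0,0,-0.2],[0,-1,0,0,-0.2],[0,-1,0,0,-0.2],[0,-1,0,0,-0.2]],
])

```text
t: 39.7
position: [0.4435, 0.0569, 0.209]
ee_rot: [1.0, -0.006, -0.0, 0.0]
contact_force: [0.5, 0.5, -1.0]
gripper_width: 0.393
gripper_force: 0.0
```

Emit:
arm_command([
  [[0,-0.5,0,0,-0.2],[0,0,0,0,-0.2],[0,0,0,0,-0.2]],
])

```text
t: 40.08
position: [0.4438, 0.0344, 0.209]
ee_rot: [1.0, -0.006, -0.0, -0.0]
contact_force: [-0.6, 0.2, 0.6]
gripper_width: 0.399
gripper_force: 0.0
```

```bash
python3 - <<'E'
from tubes import *
st()
for n in("wrist","top"):
  p=snapshot(n);cv2.imwrite(f"pics/h_{n}.png",p["pixels"])
  for q,z in(("carrier_mid",.038),("carrier_tail",.059),("slot1",.061),("pin_slot",.068),("pin_grip",.095)):
    print(n,q,[(np.round(r["xy"]).tolist(),round(r["score"],2),np.round(atz(p,r["xy"],z)[:2],4).tolist()) for r in place_of(p,q)])
  g=p["pixels"].astype(int)
  m=((g[...,2]>150)&(g[...,1]<90)).astype(np.uint8)
  k,l,s,ce=cv2.connectedComponentsWithStats(m)
  for i in range(1,k):
    if s[i,4]>20: print("red",s[i].tolist(),ce[i].round(1),np.round(atz(p,ce[i],.095)[:2],4))
  if n=="wrist":
    a=np.array([proj(p,(x,y,.068)) for x in(.42,.46) for y in(-.06,.01)]);b=np.ceil(a.max(0)).astype(int);a=np.floor(a.min(0)).astype(int)
    w=g.max(2)[a[1]:b[1],a[0]:b[0]];
    k,l,s,ce=cv2.connectedComponentsWithStats((w<np.median(w)*.75).astype(np.uint8))
    for i in range(1,k):
      if s[i,4]>60:
        X0=atz(p,a+s[i,:2],.068);X1=atz(p,a+s[i,:2]+s[i,2:4],.068);print("slotblob",s[i].tolist(),ce[i]+a,np.round(X0,4),np.round(X1,4))
E
```

```text
t 40.08 pos [0.4438 0.0344 0.209 ] yaw -0.63 w 0.399 gf 0.0 F [-0.6  0.2  0.6]
wrist carrier_mid [([192.0, 188.0], 0.98, [0.4401, 0.1238])]
wrist carrier_tail [([57.0, 192.0], 0.58, [0.442, 0.2618])]
wrist slot1 [([240.0, 191.0], 0.97, [0.4422, 0.0669]), ([105.0, 193.0], 0.9, [0.4414, 0.2105]), ([148.0, 195.0], 0.75, [0.4387, 0.1645]), ([197.0, 195.0], 0.67, [0.4378, 0.1135])]
wrist pin_slot [([330.0, 194.0], 0.82, [0.4396, -0.0264])]
wrist pin_grip [([351.0, 145.0], 0.74, [0.4909, -0.0384]), ([224.0, 37.0], 0.65, [0.5801, 0.0717]), ([328.0, 38.0], 0.56, [0.5783, -0.0144])]
red [318, 5, 41, 46, 1448] [338.2  27.6] [ 0.5859 -0.0222]
red [216, 27, 17, 18, 250] [223.7  35.6] [0.581  0.0721]
red [344, 131, 23, 25, 458] [355.1 143. ] [ 0.4926 -0.042 ]
slotblob [14, 15, 46, 14, 464] [332.98275862 195.18965517] [ 0.4458 -0.0036  0.068 ] [ 0.4304 -0.0519  0.068 ]
top carrier_mid [([330.0, 269.0], 0.46, [0.4335, 0.0683])]
top carrier_tail [([231.0, 264.0], 0.64, [0.4389, 0.2596])]
top slot1 [([256.0, 261.0], 0.95, [0.446, 0.2121]), ([307.0, 266.0], 0.83, [0.438, 0.1153]), ([333.0, 267.0], 0.76, [0.4376, 0.0653]), ([280.0, 264.0], 0.62, [0.4417, 0.1664])]
top pin_slot [([305.0, 262.0], 0.34, [0.446, 0.1191])]
top pin_grip [([384.0, 197.0], 0.67, [0.5712, -0.0218]), ([329.0, 189.0], 0.39, [0.5824, 0.0789])]
red [326, 185, 8, 9, 53] [329.6 189.1] [0.5826 0.0785]
red [376, 184, 17, 17, 216] [384.3 191.9] [ 0.5799 -0.023 ]
```

```bash
python3 - <<'E'
from h import *
a=cv2.imread("pics/h_wrist.png")[0:260,290:560];b=cv2.imread("pics/top0.png")[165:305,370:510]
a=cv2.resize(a,None,fx=1.5,fy=1.5);b=cv2.resize(b,None,fx=2.8,fy=2.8,interpolation=cv2.INTER_CUBIC)
h=min(a.shape[0],b.shape[0]);cv2.imwrite("pics/fin.png",np.hstack([a[:h],b[:h]]));print(a.shape,b.shape)
E
```

```text
(390, 405, 3) (392, 392, 3)
```

View pics/fin.png

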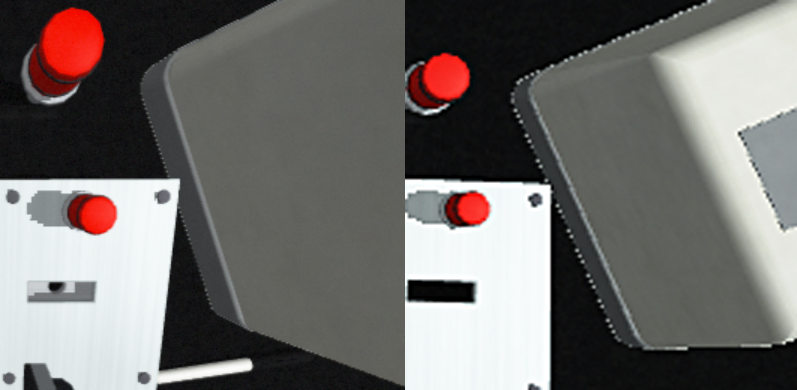

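The picture shows the pin (95,213) clear of the instrument's sloped edge. The strap hole shows as a dark spot at (57,287) in the slot. I'll triangulate the instrument and the hole.

```bash
python3 - <<'E'
from h import *
t=snapshot("top");w=snapshot("wrist")
def tri(a,b):
    (o1,d1),(o2,d2)=ray(t,a),ray(w,b);k=np.linalg.lstsq(np.c_[d1,-d2],o2-o1,rcond=None)[0]
    e=np.linalg.norm(o1+d1*k[0]-o2-d2*k[1]);return np.round((o1+d1*k[0]+o2+d2*k[1])/2,3),round(e,3)
for a,b in(((409,199),(385,57)),((446,288),(433,207)),((416,195),(402,45)),((454,289),(453,220))):print(tri(a,b))
print("pin", tri((393.5,239),(354,142)))
g=w["pixels"].max(2)[186:202,303:358];print(g[::2])
for c in(325,328,331):print(c,atz(w,(c,191),.048),atz(w,(c,191),.045))
for c in(308,353.5):print(c,atz(w,(c,194),.068))
E
```

```text
(array([ 0.579, -0.092,  0.011]), np.float64(0.001))
(array([ 0.401, -0.176, -0.009]), np.float64(0.004))
(array([ 0.583, -0.096,  0.046]), np.float64(0.001))
(array([ 0.403, -0.169,  0.049]), np.float64(0.002))
pin (array([ 0.493, -0.042,  0.092]), np.float64(0.001))
[[238 238 238 239 239 238 236 237 236 237 238 237 237 237 239 239 239 239
  238 239 240 241 240 239 237 240 240 240 241 243 244 243 244 242 243 242
  242 242 241 243 245 245 244 244 243 245 242 242 243 242 240 240 242 242
  242]
 [237 237 238 236 222 191 203 201 202 202 202 203 200 201 204 211 210 207
  190 123  57  57  56  55  57  57  54  58  86 140 189 217 215 215 215 198
  130 124 128 128 126 127 128 126 128 126 127 124 113 123 172 224 244 242
  242]
 [237 237 237 237 222 192 209 208 208 209 207 209 208 210 209 209 207 203
  166  48  16  13  16  11  13  12  17  45  88 105 165 212 214 212 213 197
  120 122 117 119 120 118 120 118 119 120 120 119 104 122 189 233 244 242
  242]
 [237 238 237 235 224 197 205 204 204 206 205 208 208 206 209 209 209 206
  178  82  13  16   8  11  16  26  62  90  94 123 175 212 212 213 213 
[... 627 characters left out ...]
120 123 120 123 119 120 123 121 120 120 121 119 119 122 121 122
  122 121 121 121 121 120 122 120 121 119 118 111 113 158 215 241 242 242
  243]
 [237 236 237 234 204 118 102 102 100 104 103 104 102 103 101  97 102 103
  103 102 103 102 104 103 104 103 105 104 103 102 104 105 104 104 104 104
  103 105 105 102 104 106 102 102 103 102 100  98 119 178 224 240 241 240
  242]]
325 [ 0.43797725 -0.02528031  0.048     ] [ 0.43729842 -0.02581552  0.045     ]
328 [ 0.43794118 -0.0285793   0.048     ] [ 0.43726201 -0.02914479  0.045     ]
331 [ 0.43790511 -0.0318783   0.048     ] [ 0.43722561 -0.03247407  0.045     ]
308 [ 0.43951471 -0.00422905  0.068     ]
353.5 [ 0.43899965 -0.05132828  0.068     ]
```

The instrument's edge is at y of about -0.13 beside the pin, so the way is clear. The hole sits near the slot middle, at y of about -0.027. Now I'll grasp the pin.

Emit:
arm_command([
  [[0.5,-0.72,0,0,-0.2],[0.5,-0.72,0,0,-0.2],[0,0,0,0,-0.2],[0,0,-0.6,0,-0.2],[0,0,-0.6,0,-0.2],[0,0,0,0,-0.2],[0,0,0,0,-0.2]],
])

```text
t: 41.65
position: [0.4942, -0.0379, 0.15]
ee_rot: [1.0, -0.006, 0.0, -0.0]
contact_force: [0.7, -0.6, 0.4]
gripper_width: 0.402
gripper_force: 0.0
```

```bash
python3 - <<'E'
from w import *
st();p=snapshot("wrist");cv2.imwrite("pics/pg.png",p["pixels"])
print([(np.round(r["xy"]).tolist(),round(r["score"],2),np.round(atz(p,r["xy"],.095)[:2],4).tolist()) for r in place_of(p,"pin_grip")])
g=p["pixels"].astype(int);m=((g[...,2]>120)&(g[...,1]<80)).astype(np.uint8)
k,l,s,ce=cv2.connectedComponentsWithStats(m)
for i in range(1,k):
    if s[i,4]>200: print("red",s[i].tolist(),ce[i].round(1),"top face row/col at z.114",np.round(atz(p,(ce[i][0],s[i,1]),.114)[:2],4))
E
```

```text
t 41.65 pos [ 0.4942 -0.0379  0.15  ] yaw -0.64 w 0.402 gf 0.0 F [ 0.7 -0.6  0.4]
[([233.0, 101.0], 0.93, [0.5766, -0.0123]), ([268.0, 222.0], 0.76, [0.4888, -0.0358]), ([127.0, 89.0], 0.73, [0.5847, 0.0593])]
red [203, 71, 54, 55, 2280] [229.3  98. ] top face row/col at z.114 [ 0.5927 -0.0133]
red [110, 79, 23, 22, 393] [121.1  89.7] top face row/col at z.114 [0.5888 0.0537]
red [256, 208, 30, 29, 685] [270.9 221.7] top face row/col at z.114 [ 0.5051 -0.0378]
```

Emit:
arm_command([
  [[0,0,-0.6,0,-0.2],[0,0,-0.6,0,-0.2],[0,0,-0.4,0,-0.2],[0,0,-0.22,0,-0.2],[0,0,0,0,-0.2],[0,0,0,0,-0.2]],
])

```text
t: 42.5
position: [0.4944, -0.0381, 0.0588]
ee_rot: [1.0, -0.006, 0.001, -0.0]
contact_force: [-0.8, 0.8, 0.4]
gripper_width: 0.403
gripper_force: 0.0
```

Emit:
arm_command([
  [[0,0,0,0,-0.5],[0,0,0,0,-1],[0,0,0,0,-1],[0,0,0,0,-1],[0,0,0,0,-1]],
], newtons=60)

```text
t: 43.12
position: [0.4944, -0.0382, 0.0588]
ee_rot: [1.0, -0.006, 0.001, -0.0]
contact_force: [-2.3, 1.1, 9.6]
gripper_width: 0.24
gripper_force: 58.2
```

Emit:
arm_command([
  [[0,0,0.4,0,-1],[0,0,0.8,0,-1],[0,0,0.6,0,-1],[0,0,0,0,-1],[0,0,0,0,-1]],
])

```text
t: 43.75
position: [0.4937, -0.0381, 0.1477]
ee_rot: [1.0, -0.006, -0.0, -0.0]
contact_force: [0.0, -0.5, -0.7]
gripper_width: 0.239
gripper_force: 58.7
```

```bash
python3 - <<'E'
from w import *
st();p=snapshot("wrist");cv2.imwrite("pics/pl.png",p["pixels"])
g=p["pixels"].astype(int);m=((g[...,2]>120)&(g[...,1]<80)).astype(np.uint8)
k,l,s,ce=cv2.connectedComponentsWithStats(m);tp=sense()["position"]
for i in range(1,k):
    if s[i,4]>100: print("red",s[i].tolist(),ce[i].round(1),np.round(atz(p,(ce[i][0],s[i,1]),tp[2]+.057)[:2]-tp[:2],4))
E
```

```text
t 43.75 pos [ 0.4937 -0.0381  0.1477] yaw -0.65 w 0.239 gf 58.7 F [ 0.  -0.5 -0.7]
red [202, 69, 54, 56, 2345] [228.3  96.6] [0.0853 0.0132]
red [108, 78, 23, 22, 401] [119.2  88.7] [0.0829 0.0497]
red [129, 81, 13, 21, 148] [135.6  91.9] [0.0819 0.0444]
red [250, 243, 27, 28, 447] [263.5 254.4] [0.0233 0.0026]
red [247, 266, 49, 50, 1832] [270.4 291.4] [0.0135 0.0001]
```

```bash
python3 - <<'E'
from w import *
st();tp=np.array(sense()["position"])
p=snapshot("wrist");h=cv2.cvtColor(p["pixels"],cv2.COLOR_BGR2HSV)
m=(((h[...,0]<10)|(h[...,0]>170))&(h[...,1]>150)&(h[...,2]>25)).astype(np.uint8)
k,l,s,ce=cv2.connectedComponentsWithStats(m)
for i in range(1,k):
    if s[i,4]>100: print("wr",s[i].tolist(),ce[i].round(1))
for r in range(215,320,8):
    c=np.nonzero(m[r,200:340])[0];print(r,(c.min()+200,c.max()+200) if len(c) else None,end=" ")
print()
for z in(.037,.018,-.004,-.009,-.059): print(z,np.round(proj(p,tp+[0,0,.0]+np.array([0,0,z])),0))
q=snapshot("scene");h=cv2.cvtColor(q["pixels"],cv2.COLOR_BGR2HSV)
m=(((h[...,0]<10)|(h[...,0]>170))&(h[...,1]>150)&(h[...,2]>25)).astype(np.uint8)
k,l,s,ce=cv2.connectedComponentsWithStats(m)
for i in range(1,k):
    if s[i,4]>30: print("sc",s[i].tolist(),ce[i].round(1))
print([np.round(proj(q,tp+[0,0,z])) for z in(.019+.036,.036,-.022+.036,-.041)])
for r in masks_of(q,"pin_grip"):
    ys,xs=np.nonzero(r["region"]);print(np.round(r["xy"]),round(r["score"],2),xs.min(),xs.max(),ys.min(),ys.max())
E
```

```text
t 43.8 pos [ 0.4935 -0.0381  0.1474] yaw -0.65 w 0.242 gf 58.7 F [ 0.8 -1.4 -0.9]
wr [201, 68, 58, 58, 2508] [228.4  96.6]
wr [107, 77, 36, 25, 652] [123.9  89.4]
wr [248, 242, 47, 32, 871] [271.  255.7]
wr [246, 265, 51, 51, 2034] [271.3 289.9]
215 None 223 None 231 None 239 (np.int64(263), np.int64(278)) 247 (np.int64(257), np.int64(286)) 255 (np.int64(251), np.int64(291)) 263 (np.int64(250), np.int64(293)) 271 (np.int64(249), np.int64(294)) 279 (np.int64(249), np.int64(295)) 287 (np.int64(246), np.int64(296)) 295 (np.int64(247), np.int64(296)) 303 (np.int64(250), np.int64(292)) 311 (np.int64(257), np.int64(285)) 319 None 
0.037 [271. 273.]
0.018 [271. 256.]
-0.004 [271. 240.]
-0.009 [271. 237.]
-0.059 [271. 213.]
sc [311, 239, 12, 15, 146] [316.6 245.7]
sc [316, 256, 23, 33, 564] [327.  271.3]
[array([283., 263.]), array([283., 270.]), array([283., 278.]), array([283., 297.])]
[326. 282.] 0.76 316 338 258 306
[280. 290.] 0.72 275 284 276 298
[313. 249.] 0.57 312 321 241 265
```

The pin is held upright and centred. I'll move over the slot and lower it.

Emit:
arm_command([
  [[-0.55,0.11,0,0,-1],[-0.54,0.11,0,0,-1],[0,0,0,0,-1],[0,0,-0.5,0,-1],[0,0,0,0,-1],[0,0,0,0,-1]],
])

```text
t: 44.7
position: [0.4398, -0.0272, 0.1233]
ee_rot: [1.0, -0.006, -0.0, 0.0]
contact_force: [0.6, 0.2, -1.0]
gripper_width: 0.24
gripper_force: 58.7
```

```bash
python3 - <<'E'
from w import *
st();p=snapshot("wrist");tp=np.array(sense()["position"])
g=p["pixels"].max(2);b=[proj(p,(x,y,.068)) for x,y in((.46,0.0),(.42,-.06))];print(np.round(b))
for r in range(int(b[0][1]),int(b[1][1]),3): print(r,g[r,int(b[0][0]):int(b[1][0]):4].tolist())
print("tip proj",proj(p,tp+[0,0,-.041]))
E
```

```text
t 44.7 pos [ 0.4398 -0.0272  0.1233] yaw -0.66 w 0.24 gf 58.7 F [ 0.6  0.2 -1. ]
[[234. 189.]
 [314. 239.]]
189 [237, 238, 235, 236, 232, 236, 237, 239, 235, 236, 241, 239, 241, 237, 242, 240, 240, 238, 240, 240]
192 [236, 237, 235, 235, 234, 236, 237, 239, 234, 238, 241, 239, 239, 238, 242, 240, 239, 238, 239, 239]
195 [178, 237, 235, 236, 235, 238, 235, 238, 235, 237, 242, 240, 241, 237, 241, 241, 240, 238, 241, 240]
198 [178, 237, 235, 234, 236, 237, 235, 238, 235, 237, 240, 238, 240, 237, 241, 240, 239, 239, 240, 239]
201 [147, 238, 234, 235, 235, 236, 234, 238, 235, 238, 242, 239, 239, 237, 242, 239, 239, 238, 240, 239]
204 [149, 184, 235, 236, 235, 237, 236, 237, 235, 237, 241, 238, 240, 238, 241, 239, 239, 237, 240, 240]
207 [146, 150, 124, 125, 152, 196, 203, 200, 78, 76, 80, 100, 201, 204, 143, 141, 142, 183, 236, 236]
210 [148, 146, 105, 124, 124, 204, 205, 207, 92, 16, 17, 103, 205, 209, 122, 123, 122, 185, 235, 234]
213 [148, 147, 151, 197, 203, 202, 199, 199, 145, 85, 93, 161, 204, 203, 121, 118, 121, 191, 235, 234]
216 [147, 146, 175, 204, 202, 121, 123, 123, 122, 111, 123, 120, 129, 128, 121, 120, 121, 193, 234, 234]
219 [147, 171, 126, 122, 123, 126, 125, 125, 106, 92, 96, 125, 124, 123, 125, 126, 126, 196, 234, 233]
222 [145, 234, 118, 106, 105, 105, 102, 104, 95, 91, 94, 107, 107, 104, 105, 103, 105, 201, 234, 232]
225 [233, 233, 190, 194, 191, 193, 192, 196, 94, 89, 95, 149, 195, 195, 197, 197, 195, 204, 235, 233]
228 [234, 234, 232, 234, 232, 235, 234, 236, 94, 92, 90, 159, 238, 236, 239, 237, 236, 233, 236, 236]
231 [235, 234, 231, 233, 233, 236, 233, 164, 89, 88, 86, 83, 238, 236, 239, 238, 235, 233, 236, 235]
234 [234, 232, 233, 232, 233, 234, 92, 119, 121, 118, 120, 122, 92, 217, 239, 237, 235, 233, 235, 234]
237 [233, 234, 231, 232, 231, 132, 120, 118, 118, 110, 116, 121, 121, 93, 238, 237, 236, 232, 236, 234]
tip proj [np.float64(271.05871005480776), np.float64(220.542059172597)]
```

The pin is aligned with the visible hole in y. I'll shift x by about -1.2 mm and descend.

Emit:
arm_command([
  [[-0.025,0,0,0,-1],[0,0,-0.2,0,-1],[0,0,-0.16,0,-1],[0,0,0,0,-1],[0,0,0,0,-1]],
])

```text
t: 45.38
position: [0.4381, -0.0272, 0.1049]
ee_rot: [1.0, -0.006, -0.0, 0.0]
contact_force: [0.4, 1.1, -0.1]
gripper_width: 0.241
gripper_force: 58.7
```

Emit:
arm_command([
  [[0,0,-0.1,0,-1],[0,0,-0.1,0,-1],[0,0,0,0,-1]],
])

```text
t: 45.75
position: [0.4379, -0.0271, 0.0946]
ee_rot: [1.0, -0.006, -0.0, 0.0]
contact_force: [0.4, 0.6, -0.1]
gripper_width: 0.241
gripper_force: 58.7
```

In the slot with no force. I'll continue toward the strap level, expecting contact at about 0.089 if I'm off the hole.

Emit:
arm_command([
  [[0,0,-0.08,0,-1],[0,0,-0.06,0,-1],[0,0,0,0,-1]],
])

```text
t: 46.12
position: [0.438, -0.0271, 0.0878]
ee_rot: [1.0, -0.006, -0.0, 0.0]
contact_force: [0.6, 1.2, -0.7]
gripper_width: 0.241
gripper_force: 58.7
```

Emit:
arm_command([
  [[0,0,-0.05,0,-1],[0,0,-0.05,0,-1],[0,0,0,0,-1]],
])

```text
t: 46.5
position: [0.4381, -0.0271, 0.0828]
ee_rot: [1.0, -0.006, -0.0, -0.0]
contact_force: [1.1, -0.3, -1.6]
gripper_width: 0.243
gripper_force: 58.7
```

It's through the strap with no contact. I'll lower until the collar seats, at about 0.059.

Emit:
arm_command([
  [[0,0,-0.1,0,-1],[0,0,-0.1,0,-1],[0,0,-0.1,0,-1],[0,0,-0.1,0,-1],[0,0,0,0,-1]],
])

```text
t: 47.12
position: [0.438, -0.0271, 0.0626]
ee_rot: [1.0, -0.006, -0.0, 0.0]
contact_force: [1.2, -0.0, -1.5]
gripper_width: 0.242
gripper_force: 58.7
```

Emit:
arm_command([
  [[0,0,-0.04,0,-1],[0,0,-0.04,0,-1],[0,0,0,0,-1]],
])

```text
t: 47.5
position: [0.4382, -0.0272, 0.059]
ee_rot: [1.0, -0.006, 0.0, -0.0]
contact_force: [0.9, 0.3, -0.3]
gripper_width: 0.238
gripper_force: 58.9
```

Emit:
arm_command([
  [[0,0,-0.02,0,-1],[0,0,0,0,-1],[0,0,0,0,-0.4],[0,0,0,0,-0.2],[0,0,0,0,-0.2],[0,0,0.4,0,-0.2],[0,0,0.8,0,-0.2],[0,0,0.8,0,-0.2],[0,0,0.6,0,-0.2],[0,0,0,0,-0.2]],
])

```text
t: 48.75
position: [0.4391, -0.0271, 0.1897]
ee_rot: [1.0, -0.006, 0.002, -0.0]
contact_force: [-0.6, -0.0, 0.1]
gripper_width: 0.401
gripper_force: 0.0
```

Emit:
arm_command([
  [[0,1,0,0,-0.2],[0,1,0,0,-0.2],[0,0,0,0,-0.2],[0,0,0,0,-0.2]],
])

```text
t: 49.25
position: [0.4377, 0.0725, 0.1873]
ee_rot: [1.0, -0.006, -0.001, 0.0]
contact_force: [-0.1, -0.1, -1.1]
gripper_width: 0.399
gripper_force: 0.0
```

```bash
python3 - <<'E'
from tubes import *
st()
def reds(p):
    h=cv2.cvtColor(p["pixels"],cv2.COLOR_BGR2HSV)
    m=(((h[...,0]<10)|(h[...,0]>170))&(h[...,1]>150)&(h[...,2]>25)).astype(np.uint8)
    k,l,s,ce=cv2.connectedComponentsWithStats(m);return [(s[i].tolist(),ce[i].round(1)) for i in range(1,k) if s[i,4]>30]
w=snapshot("wrist");s=snapshot("scene")
for n,p in(("w",w),("s",s)):
    print(n,reds(p),"expect seated",[np.round(proj(p,(.4385,-.0275,z)),1) for z in(.114,.095,.073)])
    for q,z in(("carrier_mid",.038),("slot1",.061),("carrier_tail",.059),("pin_slot",.068)):
        print(q,[(round(r["score"],2),np.round(atz(p,r["xy"],z)[:2],4).tolist()) for r in place_of(p,q)])
    for r in masks_of(p,"pin_grip"): print(np.round(r["xy"]),round(r["score"],2))
E
```

```text
t 49.25 pos [0.4377 0.0725 0.1873] yaw -0.63 w 0.399 gf 0.0 F [-0.1 -0.1 -1.1]
w [([378, 0, 52, 37, 1517], array([402.5,  15.2])), ([362, 2, 42, 47, 754], array([375.9,  31.5])), ([255, 9, 21, 29, 452], array([265.1,  22.5])), ([360, 29, 13, 21, 36], array([364.4,  41.6])), ([367, 186, 38, 33, 840], array([385.7, 202. ]))] expect seated [array([393.6, 205.9]), array([385.2, 200.1]), array([376.8, 194.3])]
carrier_mid [(0.64, [0.439, 0.1204]), (0.21, [0.4361, 0.173])]
slot1 [(0.77, [0.4427, 0.2109]), (0.71, [0.4418, 0.0655]), (0.68, [0.441, 0.1125]), (0.6, [0.4411, 0.1647])]
carrier_tail [(0.93, [0.4438, 0.2597])]
pin_slot [(0.59, [0.4406, -0.0247])]
[382.  23.] 0.93
[381. 202.] 0.69
[265.  26.] 0.61
s [([311, 238, 12, 16, 142], array([316.7, 245.6])), ([316, 256, 23, 33, 566], array([327. , 271.3])), ([241, 292, 13, 20, 192], array([247.2, 301.3]))] expect seated [array([248. , 295.7]), array([248.8, 301.7]), array([249.6, 308.3])]
carrier_mid [(0.88, [0.4403, 0.1203])]
slot1 [(0.84, [0.4372, 0.1665]), (0.74, [0.435, 0.0694]), (0.73, [0.4398, 0.1202]), (0.67, [0.4378, 0.222])]
carrier_tail [(0.97, [0.4366, 0.2577])]
pin_slot [(0.76, [0.4323, -0.027])]
[326. 279.] 0.84
[250. 302.] 0.76
[317. 251.] 0.74
```

```bash
python3 - <<'E'
from tubes import *
for n in("wrist","top"):
  p=snapshot(n);h=cv2.cvtColor(p["pixels"],cv2.COLOR_BGR2HSV)
  for nm,lo,hi in(("blue",(95,150,60),(125,255,255)),("orange",(8,170,150),(18,255,255))):
    m=cv2.inRange(h,lo,hi);k,l,s,ce=cv2.connectedComponentsWithStats(m)
    for i in range(1,k):
      if s[i,4]>25: print(n,nm,s[i].tolist(),np.round(atz(p,ce[i],.061)[:2],3),int(np.median(h[l==i][:,0])),int(np.median(h[l==i][:,2])))
E
```

```text
wrist blue [59, 119, 244, 147, 7416] [0.447 0.22 ] 108 116
wrist blue [114, 134, 24, 15, 330] [0.491 0.21 ] 104 201
wrist blue [160, 134, 23, 15, 318] [0.49  0.167] 104 216
wrist blue [237, 245, 64, 10, 621] [0.378 0.077] 108 105
top blue [362, 83, 69, 67, 3614] [ 0.735 -0.053] 104 239
top blue [230, 226, 116, 78, 1167] [0.442 0.201] 109 190
top blue [253, 235, 11, 7, 65] [0.49  0.209] 105 231
top blue [276, 235, 11, 8, 72] [0.49  0.167] 103 244
top blue [300, 287, 11, 8, 74] [0.392 0.118] 104 241
top orange [209, 139, 10, 8, 64] [0.674 0.303] 13 254
```

```bash
python3 -c "
from station import *
print(close_job())"
```

```text
the job is handed in; nothing more can be done
None
```

I handed the job in at about 49 s of the 208 s limit; the hand-in returned no verdict. My last camera and force checks showed the orange tube on the bench, the three blue tubes that were there in slots 2 to 4, the carrier against the stops, and the pin through the strap with its collar on the cover.

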